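# Trace a weld seam with a spring-tip probe and hold it on the ring mark

### The job

Take the inspection probe out of its stand and set its tip gently on the plain end of the weld seam on the sloped test plate, square to the plate and with the spring tip pushed about half way in. Guide it slowly along the seam, at about 2 cm/s, round the bend and without lifting off or straying, to the ringed end, and finish there holding the probe still: still gripped, square to the sloped plate, tip inside the ring, spring about half way in. Do not press hard, and leave the other things on the bench alone.

Things in the scene. Friction and masses are not known exactly. Their poses are not given: they have to be found in the camera images.
- probe: spring-tip probe, 136 mm long, 0.13 kg, first upright in its stand. Origin: end of its tip when the spring is out; z up its long axis. Along z: thin plunger 7 mm across, 0-22 mm; steel barrel 20 mm across, to 62; black collar 36 mm across, to 70 (rests on the stand's top); square grey grip 24x24 mm, flats facing the probe's x and y, to 132; 14 mm stub, to 136
- probe_grip (a point): centre of the probe's square grip, 102 mm along z from its origin; axes as the probe's. Best place to grasp, across two flats
- probe_tip (a point): outermost point of the probe's spring plunger; it moves with the plunger
- plunger (a joint): how far the spring plunger is pushed into the barrel, m: 0 fully out, 0.012 fully in. Spring 250 N/m, about 0.4 N to start moving, 1.9 N at half travel, 3.4 N fully in
- stand: fixed stand, 80x90 mm, 75 mm high: base, two cheeks, top plate 12 mm thick with a vertical 24 mm hole. Origin: centre of its underside, below the hole. The probe hangs in the hole by its collar, probe origin 13 mm above the bench; it comes free after 65 mm straight up
- fixture: fixed sine-plate fixture, base 120x150x10 mm, carrying a plate sloped by 15 degrees which is low on the fixture's -x side. Origin: centre of its underside. All within 60 mm of the bench
- coupon: sloped aluminium test plate on the fixture, upper face 100x136 mm (own x, y), flat but for 2.5 mm screw heads at the corners. Origin: centre of the upper face, 42 mm above the fixture's origin; z: its normal, 15 degrees off vertical, leaning to the fixture's -x. A dark weld seam, 12 mm wide, flush: two straight 45 mm legs meeting at a 35 degree bend
- seam_start (a point): point on the seam, on the coupon's upper face, at the centre line of its plain end (without ring), coupon frame x -10.8, y 36.9 mm
- seam_1 (a point): point on the seam, on the coupon's upper face, 15 mm after the start
- seam_2 (a point): point on the seam, on the coupon's upper face, 30 mm after the start
- seam_bend (a point): point on the seam, on the coupon's upper face, at the bend, 45 mm after the start, coupon frame x 15, y 0
- seam_4 (a point): point on the seam, on the coupon's upper face, 15 mm after the bend
- seam_5 (a point): point on the seam, on the coupon's upper face, 30 mm after the bend
- mark (a point): centre of the thin dark ring, 20 mm across, drawn flat round the other end of the seam, 45 mm after the bend; coupon frame x 15, y -45 mm
- coverslip_box: small pale square box, 27x27x14 mm; origin centre of its underside; bystander
- objective_can: black can with a white screw lid, 37 mm across, 64 mm high; origin centre of its underside; bystander
- marker_pen: marker pen lying flat, 17x135x16 mm, long along its own y; origin centre of its underside; bystander
- forceps: steel forceps lying flat, 17x124x10 mm, long along its own y; origin centre of its underside; bystander
Things that resemble listed ones, but are neither listed nor needed, are in the scene too. Leave any blue or green look-alike of the probe alone.

How it is judged:
By the outcome, as a careful person would: the job done as asked, in the order asked, and still so for the second after the job is handed in, while the arm keeps its last pose, push and grip.
It also fails if it takes over 48 s, if anything falls off the work surface, if the arm or the gripper's body presses on something with over 40 N, if the wrist force passes 120 N, or if a joint passes its speed limit or range.

### The arm

A 6-joint arm with a two-finger parallel gripper is mounted at the origin on a cart in front of the work surface, level with it; the furniture and walls round the work are solid. World frame = base frame: x ahead of the robot, y to its left, z up, the work surface at z = 0. Lengths are in mm, angles in rad, forces in N, time in s.
With the tool pointing down it reaches from about 275 to 850 mm from the base axis. Payload 5.2 kg.
Tool frame: the origin (TCP) lies midway between the tips of the shut fingers; the grasp point (between the pads) lies 19 mm behind it; z points along the fingers, y is the line along which they close (so a half turn about z gives the same grasp; the last joint's range is limited). The gripper opens to 85 mm and grips with 20 to 120 N. Pads are 22 mm wide; open, the fingers measure 114 mm over their backs; the gripper's body (76 mm by 85 mm) begins 54 mm behind the grasp point. The pads swing forward as they close: fully open they stand 13 mm farther back than shut.
Start: joints at [1.047, 0.259, 1.535, -0, 1.348, -0.203], TCP at [173.407, 521.953, 231.31] pointing down, gripper open.
Joint ranges: [-3.14, 3.14], [-0.91, 2.08], [0.19, 2.58], [-1.22, 4.36], [0.22, 2.71], [-3.12, 3.12]. Speed limits (rad/s): [2.57, 2.57, 3.14, 3.14, 3.14, 3.14].

### API

Orientations are given as a rotation vector (axis times angle).
In Python, from station import sensors, eyes, sign_off, boxes_of, place_of gives the robot as it stands. The module is installed in compiled form; this text tells all that it offers.
- The arm moves only by the tool jog_arm, never from a script. Its argument "deltas" is a list of rows, each an object with "linear": the shift along the tool's x, y, z in cm, a list of three; "dr": the turn, a rotation vector about the tool's x, y, z in rad, a list of three; "jaw": the opening, from -1 (shut) to 1 (fully open). A call has 1 to 5 rows; each row shifts and turns the commanded pose from where the row before left it, along the tool's axes as they then stand; what a row does not reach is not made up. A row lasts 1/10 s, in which the tool goes at most 50 mm and 8.59 degrees, less where a joint would pass 70% of its speed; a pose out of reach is approached as far as the arm can. A call with a gripper value outside its range is refused whole. The fingers move at their own pace and stop on an object; the grip force is fixed at half the most. Time passes only in rows, so rows that do not move let the fingers close. It gives the time, the measured TCP pose, the force, the opening and the grip force at its end, in the units of the state.
- sensors.get_obs(): the state, without advancing time (a new reading comes with each control period).
- eyes.camera(name): name is "side" or "top" or "wrist"; returns the picture (384x512x3 uint8, red, green, blue); there is no depth.
- eyes.camera_params(name): a dict with "intrinsics" (3x3 intrinsics, pixels), "T" (4x4, takes a point from camera to world coordinates); the wrist camera has in their place "T_tool_cam" (4x4, takes a point from camera to tool coordinates, whose origin is the TCP and whose axes are the flange's). Camera axes: x right, y up, looking along -z (the intrinsics and any distortion apply to the point x, -y, -z); pixel columns grow to the right and rows downward; lengths in mm; the calibration is good to about 2 mm. A picture is of the moment at which its call begins: read the wrist's pose just before it. camera_params takes no time and is no camera call.
- sign_off(): hands the job in; it is judged then, once.
Trained networks look in the newest picture that a camera, given by its name, has taken for a name from the list of things; names that differ only in an ending like _2 or _b are one class to them, and where a whole thing is asked for, a point or a joint stands for the part that bears it (a point fixed in the world has none). Each returns a list of dicts, best first, with "confidence" (0 to 1); they miss things now and then, are a little off and sometimes report something else, mostly with a low value. They report only what shows in the picture. A call takes as long as a camera call. They do not tell look-alikes from the thing itself.
- boxes_of(camera, thing): "rect" ([centre column, centre row, width, height] in pixels, round what is visible of it).
- place_of(camera, thing): "location" ([row, column] in pixels: a listed point, or the origin of a listed thing).
The state is a dict: "time_s": time; "joint_positions": joint angles; "qvel": joint speeds; "effort": joint torques, N m; "tcp_pos": TCP position; "tcp_rot": TCP orientation; "wrist_force": force on the tool from outside, world axes, zero at the start; "torque": the same for the moment, N m; "width": finger opening in mm; "grip_force": force on a finger pad.
Only numpy, scipy, OpenCV 4.12 (cv2) and the standard library are available. Lean on these libraries where they do the work, as an engineer would, in place of code of your own. Each camera call takes 0.05 s, during which the arm holds its last target. There are 200 camera calls.

## Working session

There is one attempt and no reset: what is moved stays moved. The work goes in short steps, Python scripts to look and compute and a tool call to move; the robot and the scene stay as the last step left them, time stands still between calls to the robot, and variables do not carry over. Pictures are saved under pics/ and viewed, at most 10 in all, crops included, and the job is handed in when it is done.

Besides the shell and the picture viewer there is one more tool, called after ">>>" as name(argument=value, ...) on one line, values as JSON. jog_arm: Moves the arm, as the interface text tells. Its arguments: {"type":"object","properties":{"deltas":{"type":"array","items":{"type":"object","properties":{"linear":{"type":"array","items":{"type":"number"}},"dr":{"type":"array","items":{"type":"number"}},"jaw":{"type":"number"}}}}},"required":["deltas"]}

```bash
mkdir -p pics
cat > h.py <<'E'
import numpy as np, cv2
from scipy.spatial.transform import Rotation as R
from station import sensors, eyes, boxes_of, place_of
def ray(cam,row,col,T=None):
    p=eyes.camera_params(cam); K=np.array(p['intrinsics'])
    if T is None: T=np.array(p['T'])
    d=np.array([(col-K[0,2])/K[0,0],-(row-K[1,2])/K[1,1],-1.])
    return T[:3,3],T[:3,:3]@d
def hit(cam,row,col,z,T=None):
    o,d=ray(cam,row,col,T); return o+d*(z-o[2])/d[2]
def proj(cam,P,T=None):
    p=eyes.camera_params(cam); K=np.array(p['intrinsics'])
    if T is None: T=np.array(p['T'])
    c=T[:3,:3].T@(np.array(P)-T[:3,3]); u=K@np.array([c[0],-c[1],-c[2]]); return u[1]/u[2],u[0]/u[2]
def wristT():
    s=sensors.get_obs(); M=np.eye(4); M[:3,:3]=R.from_rotvec(s['tcp_rot']).as_matrix(); M[:3,3]=s['tcp_pos']
    return M@np.array(eyes.camera_params('wrist')['T_tool_cam'])
def tri(a,b):
    (o1,d1),(o2,d2)=a,b
    t=np.linalg.lstsq(np.c_[d1,-d2],o2-o1,rcond=None)[0]
    p,q=o1+d1*t[0],o2+d2*t[1]; return (p+q)/2,np.linalg.norm(p-q)
E
python3 - <<'E'
from h import *
a=eyes.camera('top');b=eyes.camera('side')
cv2.imwrite('pics/a.png',cv2.cvtColor(a,cv2.COLOR_RGB2BGR));cv2.imwrite('pics/b.png',cv2.cvtColor(b,cv2.COLOR_RGB2BGR))
np.set_printoptions(precision=2,suppress=True)
for c in('top','side'):
    print(c,eyes.camera_params(c))
    for n in ['probe','probe_grip','stand','coupon','fixture','seam_start','seam_bend','mark']:
        print(n,[(round(d['confidence'],2),np.round(d['location'],1)) for d in place_of(c,n)[:3]])
s=sensors.get_obs();print(s)
print(eyes.camera_params('wrist'))
E
```

```text
top {'intrinsics': array([[463.96,   0.  , 251.83],
       [  0.  , 463.96, 194.1 ],
       [  0.  ,   0.  ,   1.  ]]), 'T': array([[   0.01,    0.99,   -0.13,  337.85],
       [  -1.  ,    0.01,    0.02,   24.74],
       [   0.02,    0.13,    0.99, 1572.55],
       [   0.  ,    0.  ,    0.  ,    1.  ]])}
probe [(0.59, array([208.2, 309.8])), (0.56, array([203.4, 309.1])), (0.56, array([232.4, 280.1]))]
probe_grip [(0.58, array([228., 280.])), (0.45, array([204.9, 312.8])), (0.41, array([181.5, 280.6]))]
stand [(0.7, array([207.3, 309.5]))]
coupon [(0.63, array([210.5, 199.8]))]
fixture [(0.6, array([213.1, 198.3]))]
seam_start [(0.8, array([211.4, 185.5]))]
seam_bend [(0.87, array([203.7, 196.7]))]
mark [(0.84, array([201.2, 210.3])), (0.25, array([204.5, 206.1]))]
side {'intrinsics': array([[396.4 ,   0.  , 258.33],
       [  0.  , 396.4 , 189.47],
       [  0.  ,   0.  ,   1.  ]]), 'T': array([[   0.98,    0.07,   -0.16,  356.08],
       [  -0.18,    0.47,   -0.86, -939.79],
       [   0.02,    0.88,    0.48,  609.84],
       [   0.  ,    0.  ,    0.  ,    1.  ]])}
probe [(0.8, ar
[... 480 characters left out ...]
_positions': array([ 1.05,  0.26,  1.53,  0.  ,  1.35, -0.2 ]), 'qvel': array([ 0., -0., -0., -0.,  0.,  0.]), 'effort': array([ -0.  , -44.59, -29.09,  -0.  ,   0.  ,   0.  ]), 'tcp_pos': array([173.42, 521.96, 231.33]), 'tcp_rot': array([0.5, 3.1, 0. ]), 'wrist_force': array([-0.44, -0.36, -0.17]), 'torque': array([-0.01,  0.01, -0.02]), 'grip_force': 0.0, 'width': 85.34744013598247}
{'intrinsics': array([[265.01,   0.  , 252.71],
       [  0.  , 265.01, 191.06],
       [  0.  ,   0.  ,   1.  ]]), 'T_tool_cam': array([[  -0.  ,    0.95,    0.31,   78.37],
       [   1.  ,    0.  ,   -0.  ,    0.44],
       [  -0.  ,    0.31,   -0.95, -142.06],
       [   0.  ,    0.  ,    0.  ,    1.  ]])}
```

View pics/a.png

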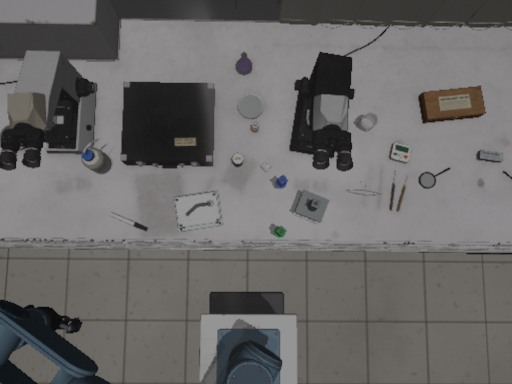

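View pics/b.png

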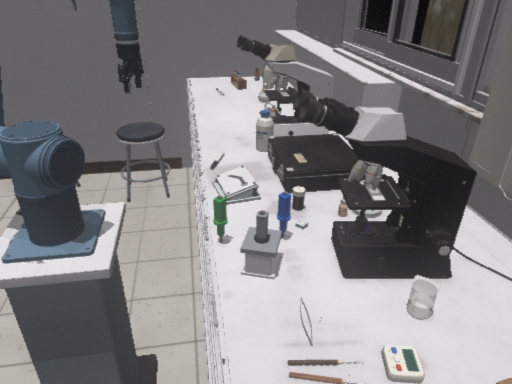

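The top view shows the grey probe in its stand at about col 312, row 205, with a blue look-alike at (281,182) and a green one at (280,231). The fixture, with its seam, is at about (199,210). The side view agrees: grey probe at (262,225), fixture at (238,182).

Run:
```python
from h import *
np.set_printoptions(precision=1,suppress=True)
L={'grip':((204.9,312.8),(222.1,261.6)),'start':((211.4,185.5),(172.5,226.8)),'bend':((203.7,196.7),(175.8,236.4)),'mark':((201.2,210.3),(185.8,245.2)),'blue?':((181.5,280.6),(203,283.1)),'green?':((228,280),(206.4,219.9))}
for k,(t,s) in L.items(): print(k,*tri(ray('top',*t),ray('side',*s)))
b=cv2.imread('pics/a.png');c=b[170:250,160:350]
cv2.imwrite('pics/c.png',cv2.resize(c,None,fx=4,fy=4,interpolation=cv2.INTER_CUBIC))
s=sensors.get_obs();M=R.from_rotvec(s['tcp_rot']).as_matrix();print(M)
```

```text
grip [ 503.5 -197.3  116.3] 3.686736702512141
start [476.4 213.3  46.8] 14.588298698649922
bend [502.4 176.8  51. ] 13.408091481095004
mark [518.5 133.   36. ] 2.3667392805337837
blue? [579.1 -96.3 101.6] 2.1860479053763204
green? [424.2 -93.7 104.6] 8.471647833064548
[[-0.9  0.3  0. ]
 [ 0.3  0.9  0. ]
 [-0.   0.  -1. ]]
```

View pics/c.png

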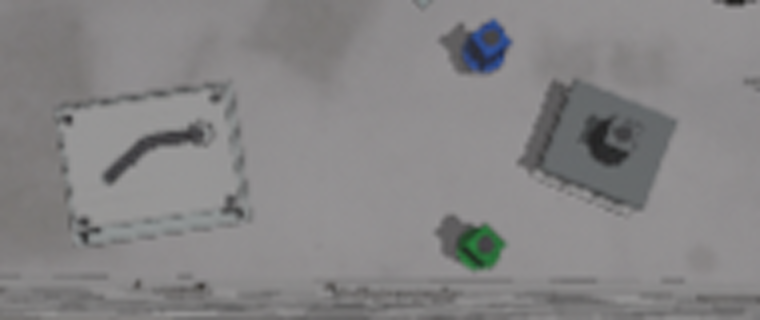

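```bash
cat >> h.py <<'E'
def delta(p):
    s=sensors.get_obs();M=R.from_rotvec(s['tcp_rot']).as_matrix()
    return M.T@(np.array(p)-s['tcp_pos'])/10
E
python3 -c "
from h import *
d=delta([503,-197,236]);print(d,np.linalg.norm(d)/17, d/17)"
```

```text
[-53.94666185 -57.83605799  -0.46959276] 4.652443806653112 [-3.17333305 -3.40212106 -0.0276231 ]
```

>>> jog_arm(deltas=[{"linear": [-3.2, -3.4, 0], "dr": [0, 0, 0], "jaw": 1}, {"linear": [-3.2, -3.4, 0], "dr": [0, 0, 0], "jaw": 1}, {"linear": [-3.2, -3.4, 0], "dr": [0, 0, 0], "jaw": 1}, {"linear": [-3.2, -3.4, 0], "dr": [0, 0, 0], "jaw": 1}, {"linear": [-3.2, -3.4, 0], "dr": [0, 0, 0], "jaw": 1}])

```text
time_s: 1.4
tcp_pos: [272.0, 308.7, 231.5]
tcp_rot: [0.5, 3.101, 0.001]
wrist_force: [0.8, -0.1, -0.2]
width: 85.3
grip_force: 0.0
```

>>> jog_arm(deltas=[{"linear": [-3.2, -3.4, 0], "dr": [0, 0, 0], "jaw": 1}, {"linear": [-3.2, -3.4, 0], "dr": [0, 0, 0], "jaw": 1}, {"linear": [-3.2, -3.4, 0], "dr": [0, 0, 0], "jaw": 1}, {"linear": [-3.2, -3.4, 0], "dr": [0, 0, 0], "jaw": 1}, {"linear": [-3.2, -3.4, 0], "dr": [0, 0, 0], "jaw": 1}])

```text
time_s: 1.9
tcp_pos: [370.4, 96.6, 231.7]
tcp_rot: [0.502, 3.1, 0.001]
wrist_force: [0.4, 0.7, -0.4]
width: 85.4
grip_force: 0.0
```

>>> jog_arm(deltas=[{"linear": [-3.2, -3.4, 0], "dr": [0, 0, 0], "jaw": 1}, {"linear": [-3.2, -3.4, 0], "dr": [0, 0, 0], "jaw": 1}, {"linear": [-3.2, -3.4, 0], "dr": [0, 0, 0], "jaw": 1}, {"linear": [-3.0, -3.4, 0], "dr": [0, 0, 0], "jaw": 1}, {"linear": [-1.5, -1.7, 0], "dr": [0, 0, 0], "jaw": 1}])

```text
time_s: 2.4
tcp_pos: [456.7, -94.9, 231.4]
tcp_rot: [0.506, 3.099, -0.002]
wrist_force: [0.5, 1.0, 0.7]
width: 85.2
grip_force: 0.0
```

```bash
python3 -c "
from h import *
d=delta([503,-197,236]);print(d)"
```

```text
[-7.63630394 -8.20997539 -0.44462125]
```

>>> jog_arm(deltas=[{"linear": [-3, -3.3, -0.2], "dr": [0, 0, 0], "jaw": 1}, {"linear": [-3, -3.2, -0.2], "dr": [0, 0, 0], "jaw": 1}, {"linear": [-1.3, -1.4, 0], "dr": [0, 0, 0], "jaw": 1}, {"linear": [0, 0, 0], "dr": [0, 0, 0], "jaw": 1}, {"linear": [0, 0, 0], "dr": [0, 0, 0], "jaw": 1}])

```text
time_s: 2.9
tcp_pos: [499.4, -189.0, 234.9]
tcp_rot: [-0.503, -3.1, -0.001]
wrist_force: [-0.6, -0.1, 0.1]
width: 85.5
grip_force: 0.0
```

Run:
```python
from h import *
np.set_printoptions(precision=2,suppress=True)
T=wristT();a=eyes.camera('wrist')
cv2.imwrite('pics/d.png',cv2.cvtColor(a,cv2.COLOR_RGB2BGR)); np.save('d_T.npy',T)
s=sensors.get_obs();print(s['tcp_pos'],s['tcp_rot'])
for n in ['probe_grip','stand']:
    for d in place_of('wrist',n)[:3]: print(n,d['confidence'],d['location'],hit('wrist',*d['location'],115 if n!='stand' else 0,T))
print(boxes_of('wrist','probe'))
```

```text
[ 499.26 -188.34  235.07] [-0.5 -3.1 -0. ]
probe_grip 0.69 [222.8, 348.1] [ 572.88 -104.05  115.  ]
probe_grip 0.67 [76.0, 320.0] [420.81 -97.4  115.  ]
stand 0.67 [168.3, 245.7] [ 505.04 -200.79   -0.  ]
[{'rect': [348.6, 221.6, 48.4, 56.1], 'confidence': 0.84}, {'rect': [242.6, 190.2, 30.8, 48.5], 'confidence': 0.71}]
```

View pics/d.png

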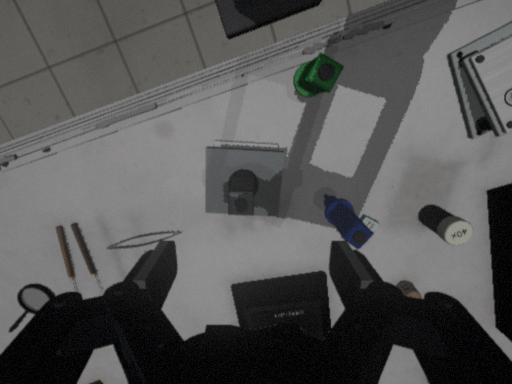

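The stand is nearly axis-aligned in the wrist view, at cols 206-287 and rows 147-215. The grey grip is at about (241,200). I'll zoom in on it for its exact yaw.

Run:
```python
import cv2,numpy as np
b=cv2.imread('pics/d.png')[130:230,190:300]
b=np.clip(b.astype(float)*1.8,0,255).astype('uint8')
cv2.imwrite('pics/e.png',cv2.resize(b,(770,700)[:2],interpolation=cv2.INTER_CUBIC)[:600] if 0 else cv2.resize(b,(660,600),interpolation=cv2.INTER_CUBIC))
```

```text
(no output)
```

View pics/e.png

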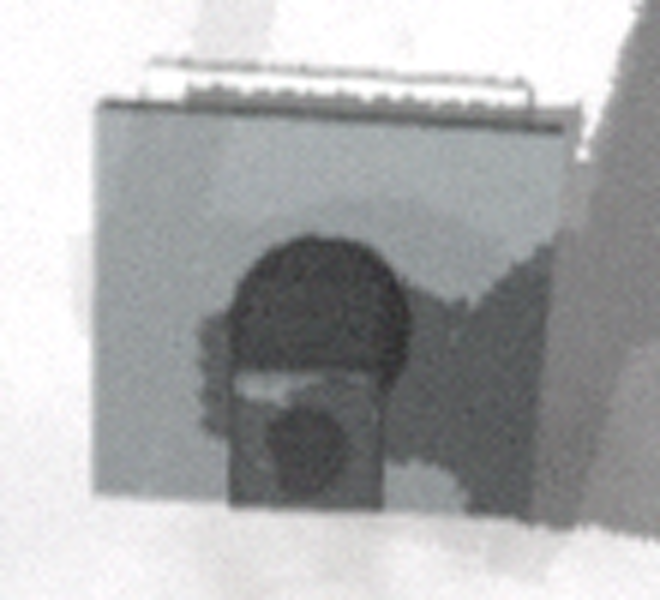

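The grip's top face is centred at about (241, 203) and lines up with the tool axes to within 1°. The collar centre is at about (243, 184.5).

Run:
```python
from h import *
np.set_printoptions(precision=2,suppress=True)
T=np.load('d_T.npy')
g=hit('wrist',203.3,241,145,T);c=hit('wrist',184.5,243.3,83,T);s=hit('wrist',205.8,241.2,149,T)
print(g,c,s,sensors.get_obs()['tcp_pos'])
# stand top corners
for q in ((100,95),(112,580),(497,93),(520,540)): print(hit('wrist',q[0]/6+130,q[1]/6+190,75,T))
p=(g+c+s)/3; print(delta([p[0],p[1],96]))
```

```text
[ 504.62 -201.63  145.  ] [ 504.74 -201.53   83.  ] [ 505.63 -201.62  149.  ] [ 499.44 -187.98  235.56]
[ 451.05 -228.25   75.  ]
[ 482.34 -141.78   75.  ]
[ 526.51 -258.55   75.  ]
[ 560.51 -173.08   75.  ]
[-0.95 -1.12 13.96]
```

>>> jog_arm(deltas=[{"linear": [-0.9, -1.1, 0], "dr": [0, 0, 0], "jaw": 1}, {"linear": [0, 0, 4], "dr": [0, 0, 0], "jaw": 1}, {"linear": [0, 0, 3], "dr": [0, 0, 0], "jaw": 1}, {"linear": [0, 0, 0], "dr": [0, 0, 0], "jaw": 1}])

```text
time_s: 3.5
tcp_pos: [502.6, -201.3, 161.5]
tcp_rot: [-0.5, -3.094, -0.005]
wrist_force: [-0.3, 0.2, -0.1]
width: 85.2
grip_force: 0.0
```

Run:
```python
from h import *
s=sensors.get_obs();print(s['tcp_pos'],delta([505,-201.6,96]),R.from_rotvec(s['tcp_rot']).as_matrix().round(3))
```

```text
[ 502.55668637 -201.30629846  161.45950131] [-0.29226403  0.03659386  6.54394882] [[-0.949  0.315 -0.007]
 [ 0.315  0.949  0.004]
 [ 0.008  0.002 -1.   ]]
```

>>> jog_arm(deltas=[{"linear": [-0.2, 0, 3], "dr": [0, 0, 0], "jaw": 1}, {"linear": [0, 0, 2.5], "dr": [0, 0, 0], "jaw": 1}, {"linear": [0, 0, 1], "dr": [0, 0, 0], "jaw": 1}, {"linear": [0, 0, 0], "dr": [0, 0, 0], "jaw": 1}, {"linear": [0, 0, 0], "dr": [0, 0, 0], "jaw": 1}])

```text
time_s: 4.0
tcp_pos: [507.7, -203.8, 101.8]
tcp_rot: [0.501, 3.099, -0.001]
wrist_force: [-0.1, 0.2, 0.9]
width: 85.4
grip_force: 0.0
```

Run:
```python
from h import *
s=sensors.get_obs();print(s['tcp_pos'],delta([505,-201.6,96]),R.from_rotvec(s['tcp_rot']).as_matrix().round(3))
```

```text
[ 507.73212766 -203.80988574  101.82283185] [0.33013284 0.12396289 0.58153279] [[-0.949  0.315  0.002]
 [ 0.315  0.949 -0.001]
 [-0.002 -0.001 -1.   ]]
```

>>> jog_arm(deltas=[{"linear": [0.3, 0.1, 0.5], "dr": [0, 0, 0], "jaw": 1}, {"linear": [0, 0, 0], "dr": [0, 0, 0], "jaw": 1}, {"linear": [0, 0, 0], "dr": [0, 0, 0], "jaw": 1}])

```text
time_s: 4.3
tcp_pos: [504.4, -201.3, 95.9]
tcp_rot: [0.501, 3.101, -0.0]
wrist_force: [-1.5, -0.0, 0.4]
width: 85.6
grip_force: 0.0
```

Run:
```python
from h import *
s=sensors.get_obs();print(s['tcp_pos'],delta([505,-201.6,96]),s['qvel'])
```

```text
[ 504.36296439 -201.27076776   95.87409699] [-0.07084364 -0.01116657 -0.01253336] [ 0.00150808  0.00207853 -0.00357002  0.00028772 -0.00147078  0.00091074]
```

Good position. Close the fingers.

>>> jog_arm(deltas=[{"jaw": -1, "linear": [0, 0, 0], "dr": [0, 0, 0]}, {"jaw": -1, "linear": [0, 0, 0], "dr": [0, 0, 0]}, {"jaw": -1, "linear": [0, 0, 0], "dr": [0, 0, 0]}, {"jaw": -1, "linear": [0, 0, 0], "dr": [0, 0, 0]}, {"jaw": -1, "linear": [0, 0, 0], "dr": [0, 0, 0]}])

```text
time_s: 4.8
tcp_pos: [504.3, -201.3, 95.4]
tcp_rot: [0.502, 3.101, -0.0]
wrist_force: [-0.3, -0.7, 0.6]
width: 23.0
grip_force: 58.6
```

>>> jog_arm(deltas=[{"jaw": -1, "linear": [0, 0, 0], "dr": [0, 0, 0]}, {"jaw": -1, "linear": [0, 0, 0], "dr": [0, 0, 0]}, {"jaw": -1, "linear": [0, 0, 0], "dr": [0, 0, 0]}])

```text
time_s: 5.1
tcp_pos: [504.3, -201.3, 95.4]
tcp_rot: [0.502, 3.101, -0.0]
wrist_force: [-1.1, -0.5, 1.8]
width: 23.2
grip_force: 58.6
```

>>> jog_arm(deltas=[{"jaw": -1, "linear": [0, 0, -1], "dr": [0, 0, 0]}, {"jaw": -1, "linear": [0, 0, -2], "dr": [0, 0, 0]}, {"jaw": -1, "linear": [0, 0, -2.5], "dr": [0, 0, 0]}, {"jaw": -1, "linear": [0, 0, -2.5], "dr": [0, 0, 0]}, {"jaw": -1, "linear": [0, 0, -2], "dr": [0, 0, 0]}])

```text
time_s: 5.6
tcp_pos: [504.4, -201.3, 197.2]
tcp_rot: [0.502, 3.1, -0.001]
wrist_force: [-0.3, -0.3, -0.5]
width: 22.9
grip_force: 59.2
```

>>> jog_arm(deltas=[{"jaw": -1, "linear": [0, 0, -1], "dr": [0, 0, 0]}, {"jaw": -1, "linear": [0, 0, 0], "dr": [0, 0, 0]}])

```text
time_s: 5.8
tcp_pos: [504.9, -201.7, 206.9]
tcp_rot: [0.501, 3.098, -0.002]
wrist_force: [0.8, 0.0, -1.4]
width: 23.5
grip_force: 59.2
```

Run:
```python
from h import *
s=sensors.get_obs();print(s)
print(delta([490,110,195]))
```

```text
{'time_s': 5.8, 'joint_positions': array([-5.85205188e-01,  2.63127129e-01,  1.59031349e+00,  2.48002395e-05,
        1.28505667e+00, -1.83526269e+00]), 'qvel': array([-3.33693668e-05,  2.67669318e-02,  4.31229930e-02,  1.49597150e-04,
       -2.66830303e-02, -4.70994091e-05]), 'effort': array([ 6.29541767e-02, -4.54023027e+01, -2.92162371e+01, -6.57077635e-04,
        2.94996109e-01,  1.35652471e-05]), 'tcp_pos': array([ 504.93678284, -201.66023657,  206.91521504]), 'tcp_rot': array([ 5.01217367e-01,  3.09848481e+00, -1.96821426e-03]), 'wrist_force': array([ 0.81546875,  0.02659005, -1.44640159]), 'torque': array([-0.02392011, -0.03918677,  0.00435898]), 'grip_force': 59.21001434326172, 'width': 23.549934201704783}
[11.24683354 29.10656972  1.13497291]
```

>>> jog_arm(deltas=[{"jaw": -1, "linear": [1.5, 4, 0], "dr": [0, 0, 0]}, {"jaw": -1, "linear": [1.5, 4, 0], "dr": [0, 0, 0]}, {"jaw": -1, "linear": [1.5, 4, 0], "dr": [0, 0, 0]}, {"jaw": -1, "linear": [1.5, 4, 0], "dr": [0, 0, 0]}, {"jaw": -1, "linear": [1.5, 4, 0], "dr": [0, 0, 0]}])

```text
time_s: 6.3
tcp_pos: [495.0, 13.9, 203.9]
tcp_rot: [-0.502, -3.099, -0.0]
wrist_force: [0.2, 0.5, -1.2]
width: 23.2
grip_force: 59.3
```

>>> jog_arm(deltas=[{"jaw": -1, "linear": [1.5, 4, 0], "dr": [0, 0, 0]}, {"jaw": -1, "linear": [1.5, 3, 0], "dr": [0, 0, 0]}, {"jaw": -1, "linear": [0.5, 1, 0], "dr": [0, 0, 0]}, {"jaw": -1, "linear": [0, 0, 0], "dr": [0, 0, 0]}, {"jaw": -1, "linear": [0, 0, 0], "dr": [0, 0, 0]}])

```text
time_s: 6.8
tcp_pos: [488.0, 98.4, 204.7]
tcp_rot: [-0.501, -3.1, 0.001]
wrist_force: [0.5, 0.1, -1.9]
width: 23.4
grip_force: 59.6
```

Run:
```python
from h import *
np.set_printoptions(precision=2,suppress=True)
T=wristT();s=sensors.get_obs();print(s['tcp_pos'],s['tcp_rot'],s['qvel'],s['wrist_force'])
a=eyes.camera('wrist')
cv2.imwrite('pics/f.png',cv2.cvtColor(a,cv2.COLOR_RGB2BGR)); np.save('f_T.npy',T)
for n in ['seam_start','seam_1','seam_2','seam_bend','seam_4','seam_5','mark','coupon','probe_tip']:
    for d in place_of('wrist',n)[:2]: print(n,d['confidence'],d['location'],hit('wrist',*d['location'],45,T))
```

```text
[488.01  98.41 204.66] [-0.5 -3.1  0. ] [-0.02 -0.   -0.01  0.    0.    0.  ] [ 0.49  0.07 -1.93]
seam_start 0.56 [132.7, 343.4] [473.75 210.37  45.  ]
seam_1 0.87 [145.9, 332.7] [484.35 195.69  45.  ]
seam_1 0.79 [156.2, 327.6] [494.03 187.45  45.  ]
seam_2 0.87 [145.9, 332.7] [484.35 195.69  45.  ]
seam_2 0.79 [156.2, 327.6] [494.03 187.45  45.  ]
seam_bend 0.96 [168.2, 324.9] [506.8  181.19  45.  ]
seam_4 0.87 [145.9, 332.7] [484.35 195.69  45.  ]
seam_4 0.79 [156.2, 327.6] [494.03 187.45  45.  ]
seam_5 0.87 [145.9, 332.7] [484.35 195.69  45.  ]
seam_5 0.79 [156.2, 327.6] [494.03 187.45  45.  ]
mark 0.66 [189.7, 289.1] [518.93 134.39  45.  ]
coupon 0.92 [160.9, 318.5] [496.06 176.21  45.  ]
coupon 0.62 [181.5, 297.7] [512.34 146.85  45.  ]
probe_tip 0.5 [163.1, 97.4] [417.77 -67.32  45.  ]
probe_tip 0.48 [185.6, 287.9] [513.55 134.45  45.  ]
```

View pics/f.png

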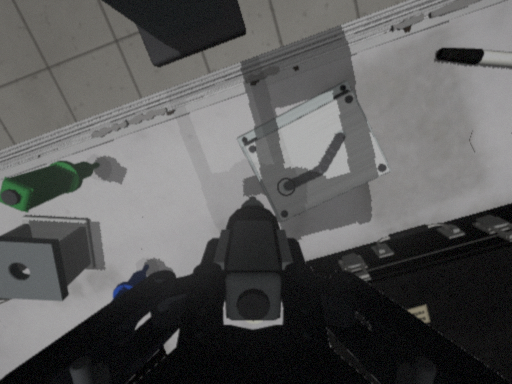

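The wrist view shows the plate clearly: ring at (287,186), seam end at (343,134), bend near (320,177). The plate corners are at about (350,85), (387,172), (238,140) and (280,218). I'll enlarge it to read exact points.

Run:
```python
import cv2,numpy as np
b=cv2.imread('pics/f.png')[75:225,225:395]
b=np.clip(255*(b/255.)**.6,0,255).astype('uint8')
cv2.imwrite('pics/g.png',cv2.resize(b,None,fx=4,fy=4,interpolation=cv2.INTER_CUBIC))
```

```text
(no output)
```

View pics/g.png

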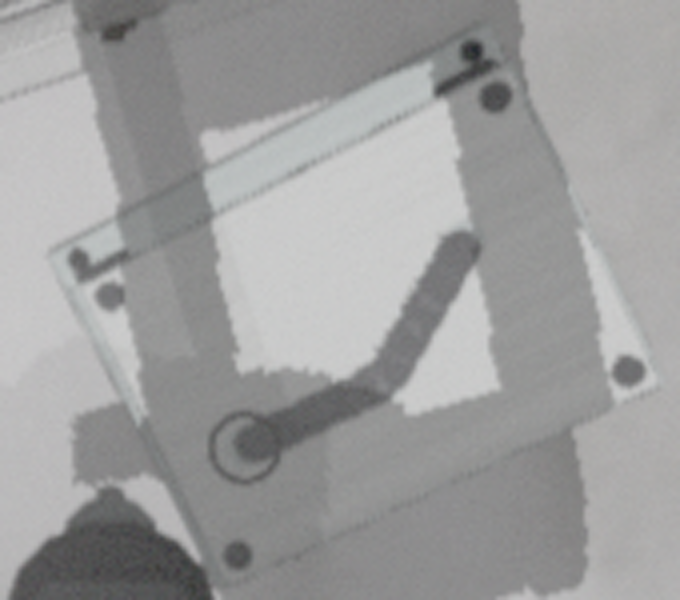

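Crop readings: ring centre (245,447), bend about (378,378), seam cap centre about (461,243), and screws at (110,296), (496,97), (629,370) and (237,555). The probe's plunger tip shows at about (108,490).

```bash
cat >> h.py <<'E'
def coup(q):  # x,y,yaw,z -> 4x4 world from coupon
    M=np.eye(4);M[:3,:3]=R.from_euler('ZY',[q[2],-np.radians(15)]).as_matrix();M[:3,3]=[q[0],q[1],q[3]];return M
E
python3 - <<'E'
from h import *
from scipy.optimize import least_squares
np.set_printoptions(precision=2,suppress=True)
T=np.load('f_T.npy');w=lambda x,y:(y/4+75,x/4+225)
obs=[w(245,447),w(378,378),w(110,296),w(496,97),w(629,370),w(237,555)]
def pts(q):
    a,b=q[3],q[4];C=coup([q[0],q[1],q[2],42+q[5]])
    L=[(15,-45,0),(15,0,0),(-a,-b,2.5),(-a,b,2.5),(a,b,2.5),(a,-b,2.5)]
    return [(C@[*l,1])[:3] for l in L]
for zf in(0,1):
    f=lambda q:np.r_[(np.array([proj('wrist',p,T) for p in pts(q)])-obs).ravel(),0.02*q[3:5]-[.84,1.2],(q[5]/4 if zf else q[5]*100)]
    r=least_squares(f,[495,176,.11,42,60,0]);print(r.x,r.fun)
q=[*r.x[:3],42+r.x[5]]
q=[*least_squares(lambda q:np.r_[(np.array([proj('wrist',p,T) for p in pts(q)])-obs).ravel(),q[5]*100],[495,176,.11,42,60,0]).x[:3],42]
np.save('q.npy',q);C=coup(q);print(q)
for l in((-10.8,36.9),(15,0),(15,-45)): P=(C@[*l,0,1])[:3];print(P,[ (a-b)*4 for a,b in zip(proj('wrist',P,T)[::-1],(225,75))])
s=sensors.get_obs();M=R.from_rotvec(s['tcp_rot']).as_matrix();tip=s['tcp_pos']+83*M[:,2]
print('tip',tip,[ (a-b)*4 for a,b in zip(proj('wrist',tip,T)[::-1],(225,75))])
# target rot: keep yaw, align z to -n
n=C[:3,2];z=M[:,2];ax=np.cross(z,-n);ang=np.arcsin(np.linalg.norm(ax));rv=ax/np.linalg.norm(ax)*ang
print('dr tool',M.T@rv, 'seam dirs', M.T@(C[:3,:3]@[25.8,-36.9,0]))
E
```

```text
[492.53 173.86   0.16  42.63  60.78  -0.  ] [ 0.   -0.44  0.26  1.36  0.07 -0.28 -0.17 -0.18  0.07 -0.26 -0.2  -0.2
  0.01  0.02 -0.  ]
[492.8  174.01   0.16  42.77  60.98  -0.96] [-0.07 -0.36  0.24  1.33  0.09 -0.3  -0.16 -0.19  0.09 -0.27 -0.18 -0.21
  0.02  0.02 -0.24]
[np.float64(492.5347987828744), np.float64(173.8646624382777), np.float64(0.15626282160129937), 42]
[476.49 208.69  39.2 ] [np.float64(463.29125689481725), np.float64(239.937983140239)]
[506.85 176.12  45.88] [np.float64(383.4210631098015), np.float64(379.03363025692613)]
[513.85 131.67  45.88] [np.float64(243.24142655658625), np.float64(447.0070740059689)]
tip [488.24  98.8  122.33] [np.float64(110.82686656381566), np.float64(487.61269982168494)]
dr tool [-0.12 -0.23  0.  ] seam dirs [-39.1  -21.31  -6.68]
```

>>> jog_arm(deltas=[{"jaw": -1, "linear": [0, 0, 0], "dr": [-0.04, -0.077, 0]}, {"jaw": -1, "linear": [0, 0, 0], "dr": [-0.04, -0.077, 0]}, {"jaw": -1, "linear": [0, 0, 0], "dr": [-0.04, -0.077, 0]}, {"jaw": -1, "linear": [0, 0, 0], "dr": [0, 0, 0]}, {"jaw": -1, "linear": [0, 0, 0], "dr": [0, 0, 0]}])

```text
time_s: 7.8
tcp_pos: [488.0, 99.0, 205.8]
tcp_rot: [0.463, 2.856, 0.118]
wrist_force: [-0.7, -0.3, -0.4]
width: 23.1
grip_force: 59.4
```

```bash
cat >> h.py <<'E'
def rep(h,xy=(-10.8,36.9),L=83):
    C=coup(np.load('q.npy'));n=C[:3,2];s=sensors.get_obs();M=R.from_rotvec(s['tcp_rot']).as_matrix();z=M[:,2]
    ax=np.cross(z,-n);P=(C@[*xy,0,1])[:3];tip=s['tcp_pos']+L*z
    print('dr',M.T@ax,'tilt deg',np.degrees(np.linalg.norm(ax)),'lin cm',M.T@(P+h*n-tip)/10)
    print('tip in coupon',(np.linalg.inv(C)@[*tip,1])[:3],'F.n',np.dot(s['wrist_force'],n),s['wrist_force'],'w',s['width'],'t',s['time_s'])
    D=M.T@C[:3,:3]
    for d in((25.8,-36.9,0),(0,-45,0)): d=np.array(d);print('leg/45mm',D@d*45/np.linalg.norm(d))
np.set_printoptions(precision=3,suppress=True)
E
python3 -c "
from h import *
rep(25)"
```

```text
dr [-0.001 -0.002  0.   ] tilt deg 0.13978725510873033 lin cm [8.374 8.071 5.449]
tip in coupon [ 26.624 -73.277  79.37 ] F.n -0.17165921779132198 [-0.665 -0.282 -0.365] w 23.055546881917756 t 7.8
leg/45mm [-39.849 -20.906  -0.071]
leg/45mm [-20.679 -39.967  -0.01 ]
```

>>> jog_arm(deltas=[{"jaw": -1, "linear": [2.8, 2.7, 0], "dr": [0, 0, 0]}, {"jaw": -1, "linear": [2.8, 2.7, 1], "dr": [0, 0, 0]}, {"jaw": -1, "linear": [2.7, 2.6, 2], "dr": [0, 0, 0]}, {"jaw": -1, "linear": [0, 0, 2], "dr": [0, 0, 0]}, {"jaw": -1, "linear": [0, 0, 0], "dr": [0, 0, 0]}])

```text
time_s: 8.3
tcp_pos: [447.7, 204.4, 145.3]
tcp_rot: [0.459, 2.861, 0.116]
wrist_force: [-0.1, -0.3, -1.0]
width: 23.5
grip_force: 59.6
```

>>> jog_arm(deltas=[{"jaw": -1, "linear": [0, 0, 0], "dr": [0, 0, 0]}, {"jaw": -1, "linear": [0, 0, 0], "dr": [0, 0, 0]}])

```text
time_s: 8.5
tcp_pos: [450.0, 203.1, 148.7]
tcp_rot: [0.463, 2.853, 0.119]
wrist_force: [0.0, 0.9, -0.7]
width: 23.3
grip_force: 59.6
```

```bash
python3 -c "
from h import *
rep(10)"
```

```text
dr [ 0. -0.  0.] tilt deg 0.008059256524959596 lin cm [0.264 0.019 1.974]
tip in coupon [-8.545 35.512 29.735] F.n -0.7112263820785206 [ 0.027  0.869 -0.693] w 23.336161442048564 t 8.5
leg/45mm [-39.863 -20.879  -0.006]
leg/45mm [-20.706 -39.953  -0.004]
```

>>> jog_arm(deltas=[{"jaw": -1, "linear": [0.25, 0, 0.7], "dr": [0, 0, 0]}, {"jaw": -1, "linear": [0, 0, 0.8], "dr": [0, 0, 0]}, {"jaw": -1, "linear": [0, 0, 0.6], "dr": [0, 0, 0]}, {"jaw": -1, "linear": [0, 0, 0], "dr": [0, 0, 0]}, {"jaw": -1, "linear": [0, 0, 0], "dr": [0, 0, 0]}])

```text
time_s: 9.0
tcp_pos: [451.5, 204.9, 126.4]
tcp_rot: [0.462, 2.855, 0.118]
wrist_force: [0.6, 0.3, -1.9]
width: 23.4
grip_force: 59.6
```

Run:
```python
from h import *
T=wristT();rep(0);a=eyes.camera('wrist');np.save('h_T.npy',T)
b=cv2.cvtColor(a,cv2.COLOR_RGB2BGR)
cv2.imwrite('pics/h_full.png',b)
s=sensors.get_obs();tip=s['tcp_pos']+83*R.from_rotvec(s['tcp_rot']).as_matrix()[:,2];r,c=proj('wrist',tip,T);print('tip px',c,r)
C=coup(np.load('q.npy'))
for l in((-10.8,36.9),(15,0),(15,-45)):print(proj('wrist',(C@[*l,0,1])[:3],T)[::-1])
x0,y0=int(c)-95,int(r)-90;print(x0,y0)
k=b[max(y0,0):y0+140,max(x0,0):x0+190];k=np.clip(255*(k/255.)**.6,0,255).astype('uint8')
cv2.imwrite('pics/h.png',cv2.resize(k,None,fx=4,fy=4,interpolation=cv2.INTER_CUBIC))
```

```text
dr [-0.001 -0.002 -0.   ] tilt deg 0.1264087568722074 lin cm [-0.191  0.074  0.774]
tip in coupon [-12.825  37.116   7.746] F.n -1.961185480176309 [ 0.608  0.264 -1.858] w 23.372224580287664 t 9.0
leg/45mm [-39.848 -20.908  -0.071]
leg/45mm [-20.676 -39.969  -0.018]
tip px 252.449958454422 196.92519323233375
(np.float64(253.05653856198836), np.float64(195.8809871538494))
(np.float64(231.6090975634683), np.float64(234.5769095992479))
(np.float64(192.1218404666151), np.float64(253.2458339941658))
157 106
```

View pics/h.png

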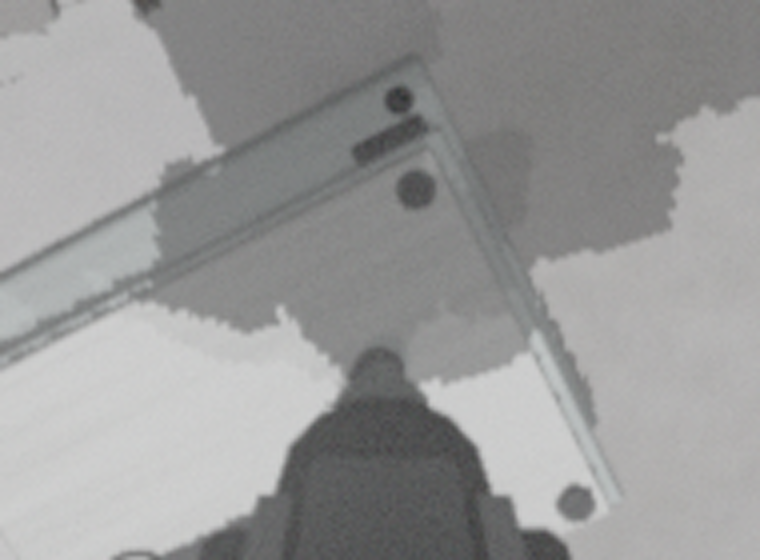

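The plunger tip is at crop (378,355), with the seam start just beneath it as predicted. The screws at (416,189) and (575,502) and the ring arc at (135,550) let me recheck the plate fit.

Run:
```python
from h import *
T=np.load('h_T.npy');C=coup(np.load('q.npy'))
for x,y,o in((-42.63,60.78,(261,153.25)),(42.63,60.78,(300.75,231.5))):print(proj('wrist',(C@[x,y,2.5,1])[:3],T)[::-1],o)
rep(0)
```

```text
(np.float64(260.58188218311125), np.float64(154.3381751457134)) (261, 153.25)
(np.float64(300.6381723225455), np.float64(232.57603202383424)) (300.75, 231.5)
dr [-0.    -0.002  0.   ] tilt deg 0.0988682435050382 lin cm [-0.175  0.056  0.795]
tip in coupon [-12.6    37.209   7.955] F.n -1.9923924148399852 [ 0.843 -0.145 -1.845] w 23.31115631298778 t 9.05
leg/45mm [-39.845 -20.914  -0.06 ]
leg/45mm [-20.671 -39.972  -0.021]
```

>>> jog_arm(deltas=[{"jaw": -1, "linear": [-0.17, 0.05, 0.2], "dr": [0, -0.002, 0]}, {"jaw": -1, "linear": [0, 0, 0.2], "dr": [0, 0, 0]}, {"jaw": -1, "linear": [0, 0, 0], "dr": [0, 0, 0]}])

```text
time_s: 9.35
tcp_pos: [454.3, 205.2, 123.1]
tcp_rot: [0.462, 2.853, 0.118]
wrist_force: [0.0, 0.2, -1.0]
width: 23.2
grip_force: 59.6
```

>>> jog_arm(deltas=[{"jaw": -1, "linear": [0, 0, 0], "dr": [0, 0, 0]}])

```text
time_s: 9.45
tcp_pos: [454.2, 205.2, 123.2]
tcp_rot: [0.462, 2.853, 0.118]
wrist_force: [0.6, 0.3, -1.8]
width: 23.9
grip_force: 59.6
```

>>> jog_arm(deltas=[{"jaw": -1, "linear": [0, 0, 0], "dr": [0, 0, 0]}])

```text
time_s: 9.55
tcp_pos: [454.3, 205.2, 123.3]
tcp_rot: [0.462, 2.853, 0.118]
wrist_force: [-1.1, -0.1, -2.2]
width: 23.4
grip_force: 59.6
```

```bash
python3 -c "
from h import *
rep(0)"
```

```text
dr [-0.     0.001 -0.   ] tilt deg 0.033161373252524266 lin cm [ 0.014 -0.005  0.406]
tip in coupon [-10.658  36.883   4.057] F.n -1.871196348411732 [-1.052 -0.112 -2.22 ] w 23.411162733584536 t 9.55
leg/45mm [-39.84  -20.922   0.025]
leg/45mm [-20.662 -39.976   0.018]
```

>>> jog_arm(deltas=[{"jaw": -1, "linear": [0, 0, 0.2], "dr": [0, 0, 0]}, {"jaw": -1, "linear": [0, 0, 0], "dr": [0, 0, 0]}])

```text
time_s: 9.75
tcp_pos: [454.7, 205.3, 121.1]
tcp_rot: [0.462, 2.853, 0.118]
wrist_force: [-0.3, 0.0, -1.7]
width: 23.3
grip_force: 59.6
```

>>> jog_arm(deltas=[{"jaw": -1, "linear": [0, 0, 0.2], "dr": [0, 0, 0]}, {"jaw": -1, "linear": [0, 0, 0], "dr": [0, 0, 0]}])

```text
time_s: 9.95
tcp_pos: [455.2, 205.3, 119.1]
tcp_rot: [0.462, 2.853, 0.118]
wrist_force: [-0.1, 0.5, -0.4]
width: 23.2
grip_force: 59.6
```

>>> jog_arm(deltas=[{"jaw": -1, "linear": [0, 0, 0.2], "dr": [0, 0, 0]}, {"jaw": -1, "linear": [0, 0, 0], "dr": [0, 0, 0]}])

```text
time_s: 10.15
tcp_pos: [455.9, 205.4, 117.3]
tcp_rot: [0.462, 2.853, 0.118]
wrist_force: [0.3, 0.1, -0.5]
width: 23.3
grip_force: 59.7
```

>>> jog_arm(deltas=[{"jaw": -1, "linear": [0, 0, 0.2], "dr": [0, 0, 0]}, {"jaw": -1, "linear": [0, 0, 0], "dr": [0, 0, 0]}])

```text
time_s: 10.35
tcp_pos: [456.5, 205.5, 115.5]
tcp_rot: [0.462, 2.853, 0.118]
wrist_force: [0.1, 0.7, 0.5]
width: 23.4
grip_force: 59.9
```

>>> jog_arm(deltas=[{"jaw": -1, "linear": [0, 0, 0], "dr": [0, 0, 0]}])

```text
time_s: 10.45
tcp_pos: [456.4, 205.5, 115.6]
tcp_rot: [0.462, 2.853, 0.118]
wrist_force: [-0.5, -0.4, -0.5]
width: 23.4
grip_force: 59.9
```

```bash
python3 -c "
from h import *
rep(0)"
```

```text
dr [-0.  0.  0.] tilt deg 0.02904989478808471 lin cm [ 0.014 -0.006 -0.399]
tip in coupon [-10.644  36.886  -3.993] F.n -0.3224119608271432 [-0.543 -0.39  -0.494] w 23.418248626562676 t 10.45
leg/45mm [-39.842 -20.919   0.022]
leg/45mm [-20.666 -39.974   0.016]
```

>>> jog_arm(deltas=[{"jaw": -1, "linear": [0, 0, 0.2], "dr": [0, 0, 0]}, {"jaw": -1, "linear": [0, 0, 0], "dr": [0, 0, 0]}, {"jaw": -1, "linear": [0, 0, 0], "dr": [0, 0, 0]}])

```text
time_s: 10.75
tcp_pos: [457.0, 205.6, 113.6]
tcp_rot: [0.462, 2.853, 0.118]
wrist_force: [0.7, 0.7, -0.5]
width: 23.5
grip_force: 59.9
```

>>> jog_arm(deltas=[{"jaw": -1, "linear": [0, 0, 0], "dr": [0, 0, 0]}])

```text
time_s: 10.85
tcp_pos: [456.9, 205.6, 113.7]
tcp_rot: [0.462, 2.853, 0.118]
wrist_force: [-0.2, 0.3, 0.4]
width: 23.8
grip_force: 59.9
```

>>> jog_arm(deltas=[{"jaw": -1, "linear": [0, 0, 0], "dr": [0, 0, 0]}])

```text
time_s: 10.95
tcp_pos: [456.9, 205.6, 113.7]
tcp_rot: [0.462, 2.853, 0.118]
wrist_force: [-1.7, -0.5, -0.4]
width: 23.4
grip_force: 59.9
```

>>> jog_arm(deltas=[{"jaw": -1, "linear": [0, 0, 0], "dr": [0, 0, 0]}])

```text
time_s: 11.05
tcp_pos: [456.9, 205.6, 113.7]
tcp_rot: [0.462, 2.853, 0.118]
wrist_force: [-0.8, 1.0, 1.0]
width: 23.5
grip_force: 59.9
```

Run:
```python
from h import *
T=wristT();F=[]
n=coup(np.load('q.npy'))[:3,2]
a=eyes.camera('wrist')
for i in range(10):
    F.append(sensors.get_obs()['wrist_force']@n); eyes.camera('wrist')
print(np.mean(F),np.std(F)); rep(-6)
```

```text
0.8247479439240486 0.5317420869358105
dr [-0.  0.  0.] tilt deg 0.02814770184003641 lin cm [ 0.01  -0.003 -0.001]
tip in coupon [-10.695  36.883  -6.01 ] F.n 0.33350316511069555 [-0.435  0.301  0.243] w 23.519268539158407 t 11.6
leg/45mm [-39.842 -20.92    0.022]
leg/45mm [-20.665 -39.975   0.017]
```

>>> jog_arm(deltas=[{"jaw": -1, "linear": [-0.173, -0.091, 0], "dr": [0, 0, 0]}, {"jaw": -1, "linear": [-0.173, -0.091, 0], "dr": [0, 0, 0]}, {"jaw": -1, "linear": [-0.173, -0.091, 0], "dr": [0, 0, 0]}, {"jaw": -1, "linear": [-0.173, -0.091, 0], "dr": [0, 0, 0]}, {"jaw": -1, "linear": [-0.173, -0.091, 0], "dr": [0, 0, 0]}])

```text
time_s: 12.1
tcp_pos: [463.5, 198.3, 115.0]
tcp_rot: [0.462, 2.853, 0.118]
wrist_force: [-1.6, 1.5, 0.3]
width: 23.5
grip_force: 60.0
```

```bash
python3 -c "
from h import *
rep(-6,(15,0))"
```

```text
dr [-0.  0. -0.] tilt deg 0.023477023421540906 lin cm [-3.108 -1.621 -0.003]
tip in coupon [-5.159 28.671 -6.04 ] F.n 0.6563544440325623 [-1.602  1.451  0.316] w 23.458322412987293 t 12.1
leg/45mm [-39.845 -20.914   0.016]
leg/45mm [-20.67  -39.972   0.018]
```

>>> jog_arm(deltas=[{"jaw": -1, "linear": [-0.173, -0.091, 0], "dr": [0, 0, 0]}, {"jaw": -1, "linear": [-0.173, -0.09, 0], "dr": [0, 0, 0]}, {"jaw": -1, "linear": [-0.173, -0.09, 0], "dr": [0, 0, 0]}, {"jaw": -1, "linear": [-0.173, -0.09, 0], "dr": [0, 0, 0]}, {"jaw": -1, "linear": [-0.173, -0.09, 0], "dr": [0, 0, 0]}])

```text
time_s: 12.6
tcp_pos: [470.2, 191.4, 116.6]
tcp_rot: [0.462, 2.853, 0.118]
wrist_force: [-1.7, 1.2, -0.6]
width: 23.5
grip_force: 60.0
```

>>> jog_arm(deltas=[{"jaw": -1, "linear": [-0.173, -0.09, 0], "dr": [0, 0, 0]}, {"jaw": -1, "linear": [-0.173, -0.09, 0], "dr": [0, 0, 0]}, {"jaw": -1, "linear": [-0.173, -0.09, 0], "dr": [0, 0, 0]}, {"jaw": -1, "linear": [-0.173, -0.09, 0], "dr": [0, 0, 0]}, {"jaw": -1, "linear": [-0.173, -0.09, 0], "dr": [0, 0, 0]}])

```text
time_s: 13.1
tcp_pos: [476.8, 184.3, 118.0]
tcp_rot: [0.462, 2.853, 0.118]
wrist_force: [-1.2, 0.7, 1.1]
width: 23.0
grip_force: 60.0
```

```bash
python3 -c "
from h import *
rep(-6,(15,0))"
```

```text
dr [-0.  0. -0.] tilt deg 0.028535197933659714 lin cm [-1.368 -0.732  0.002]
tip in coupon [ 6.21  12.78  -5.987] F.n 1.3513108022563871 [-1.242  0.682  1.099] w 23.000119670647205 t 13.1
leg/45mm [-39.841 -20.921   0.022]
leg/45mm [-20.664 -39.975   0.018]
```

>>> jog_arm(deltas=[{"jaw": -1, "linear": [-0.172, -0.091, 0], "dr": [0, 0, 0]}, {"jaw": -1, "linear": [-0.172, -0.091, 0], "dr": [0, 0, 0]}, {"jaw": -1, "linear": [-0.172, -0.091, 0], "dr": [0, 0, 0]}, {"jaw": -1, "linear": [-0.172, -0.091, 0], "dr": [0, 0, 0]}, {"jaw": -1, "linear": [-0.172, -0.091, 0], "dr": [0, 0, 0]}])

```text
time_s: 13.6
tcp_pos: [483.3, 177.3, 119.4]
tcp_rot: [0.462, 2.853, 0.118]
wrist_force: [-2.1, 0.5, 0.6]
width: 23.7
grip_force: 60.0
```

>>> jog_arm(deltas=[{"jaw": -1, "linear": [-0.172, -0.091, 0], "dr": [0, 0, 0]}, {"jaw": -1, "linear": [-0.172, -0.091, 0], "dr": [0, 0, 0]}, {"jaw": -1, "linear": [-0.17, -0.092, 0], "dr": [0, 0, 0]}, {"jaw": -1, "linear": [-0.09, -0.174, 0], "dr": [0, 0, 0]}, {"jaw": -1, "linear": [-0.09, -0.174, 0], "dr": [0, 0, 0]}])

```text
time_s: 14.1
tcp_pos: [488.1, 169.2, 120.5]
tcp_rot: [0.462, 2.852, 0.118]
wrist_force: [-0.6, 1.2, 0.8]
width: 23.3
grip_force: 59.9
```

```bash
python3 -c "
from h import *
rep(-6,(15,-45))"
```

```text
dr [ 0.     0.001 -0.   ] tilt deg 0.06836400321128805 lin cm [-1.843 -3.667  0.015]
tip in coupon [15.468 -3.968 -5.87 ] F.n 0.8713480960230908 [-0.628  1.197  0.786] w 23.317188532137376 t 14.1
leg/45mm [-39.842 -20.92    0.044]
leg/45mm [-20.664 -39.975   0.018]
```

>>> jog_arm(deltas=[{"jaw": -1, "linear": [-0.088, -0.175, 0], "dr": [0, 0, 0]}, {"jaw": -1, "linear": [-0.088, -0.175, 0], "dr": [0, 0, 0]}, {"jaw": -1, "linear": [-0.088, -0.175, 0], "dr": [0, 0, 0]}, {"jaw": -1, "linear": [-0.088, -0.175, 0], "dr": [0, 0, 0]}, {"jaw": -1, "linear": [-0.088, -0.175, 0], "dr": [0, 0, 0]}])

```text
time_s: 14.6
tcp_pos: [489.1, 159.4, 120.2]
tcp_rot: [0.462, 2.853, 0.118]
wrist_force: [-0.3, 0.4, 0.7]
width: 23.5
grip_force: 59.9
```

>>> jog_arm(deltas=[{"jaw": -1, "linear": [-0.088, -0.175, 0], "dr": [0, 0, 0]}, {"jaw": -1, "linear": [-0.088, -0.175, 0], "dr": [0, 0, 0]}, {"jaw": -1, "linear": [-0.088, -0.175, 0], "dr": [0, 0, 0]}, {"jaw": -1, "linear": [-0.088, -0.175, 0], "dr": [0, 0, 0]}, {"jaw": -1, "linear": [-0.088, -0.175, 0], "dr": [0, 0, 0]}])

```text
time_s: 15.1
tcp_pos: [490.5, 149.7, 120.2]
tcp_rot: [0.462, 2.853, 0.118]
wrist_force: [-1.3, 1.0, 0.5]
width: 23.1
grip_force: 59.9
```

```bash
python3 -c "
from h import *
rep(-6,(15,-45))"
```

```text
dr [-0.  0.  0.] tilt deg 0.026231537539523012 lin cm [-1.01  -1.89   0.001]
tip in coupon [ 14.708 -23.572  -5.998] F.n 0.7686356841445658 [-1.29   0.985  0.495] w 23.08850308222574 t 15.1
leg/45mm [-39.843 -20.917   0.02 ]
leg/45mm [-20.667 -39.973   0.018]
```

>>> jog_arm(deltas=[{"jaw": -1, "linear": [-0.091, -0.172, 0], "dr": [0, 0, 0]}, {"jaw": -1, "linear": [-0.091, -0.172, 0], "dr": [0, 0, 0]}, {"jaw": -1, "linear": [-0.091, -0.172, 0], "dr": [0, 0, 0]}, {"jaw": -1, "linear": [-0.091, -0.172, 0], "dr": [0, 0, 0]}, {"jaw": -1, "linear": [-0.091, -0.172, 0], "dr": [0, 0, 0]}])

```text
time_s: 15.6
tcp_pos: [492.1, 140.2, 120.2]
tcp_rot: [0.462, 2.853, 0.118]
wrist_force: [-0.5, 1.2, 0.6]
width: 22.7
grip_force: 59.9
```

>>> jog_arm(deltas=[{"jaw": -1, "linear": [-0.091, -0.172, 0], "dr": [0, 0, 0]}, {"jaw": -1, "linear": [-0.091, -0.172, 0], "dr": [0, 0, 0]}, {"jaw": -1, "linear": [-0.091, -0.172, 0], "dr": [0, 0, 0]}, {"jaw": -1, "linear": [-0.091, -0.172, 0], "dr": [0, 0, 0]}, {"jaw": -1, "linear": [-0.091, -0.172, 0], "dr": [0, 0, 0]}])

```text
time_s: 16.1
tcp_pos: [493.8, 130.6, 120.3]
tcp_rot: [0.462, 2.853, 0.118]
wrist_force: [-0.1, 1.2, 0.1]
width: 23.6
grip_force: 59.9
```

>>> jog_arm(deltas=[{"jaw": -1, "linear": [-0.09, -0.17, 0], "dr": [0, 0, 0]}, {"jaw": -1, "linear": [0, 0, 0], "dr": [0, 0, 0]}, {"jaw": -1, "linear": [0, 0, 0], "dr": [0, 0, 0]}])

```text
time_s: 16.4
tcp_pos: [494.2, 128.4, 120.3]
tcp_rot: [0.462, 2.853, 0.117]
wrist_force: [-1.0, -2.1, 0.7]
width: 23.2
grip_force: 59.8
```

Run:
```python
from h import *
T=wristT();F=[]
n=coup(np.load('q.npy'))[:3,2]
for i in range(8):
    F.append(sensors.get_obs()['wrist_force']@n); a=eyes.camera('wrist')
print(np.mean(F),np.std(F)); rep(-6,(15,-45))
C=coup(np.load('q.npy'));r,c=proj('wrist',(C@[15,-45,0,1])[:3],T);print(c,r)
k=cv2.cvtColor(a,cv2.COLOR_RGB2BGR)[130:250,180:330];k=np.clip(255*(k/255.)**.6,0,255).astype('uint8')
cv2.imwrite('pics/k.png',cv2.resize(k,None,fx=5,fy=5,interpolation=cv2.INTER_CUBIC))
```

```text
0.8395358221106823 0.21216576770924409
dr [-0.     0.001 -0.   ] tilt deg 0.036224863618576 lin cm [-0.007 -0.016  0.004]
tip in coupon [ 15.011 -44.826  -5.963] F.n 0.8065095153227638 [-0.564 -0.103  0.681] w 23.18645537036127 t 16.8
leg/45mm [-39.84  -20.924   0.028]
leg/45mm [-20.661 -39.977   0.024]
252.48224188694383 198.82356606046164
```

View pics/k.png

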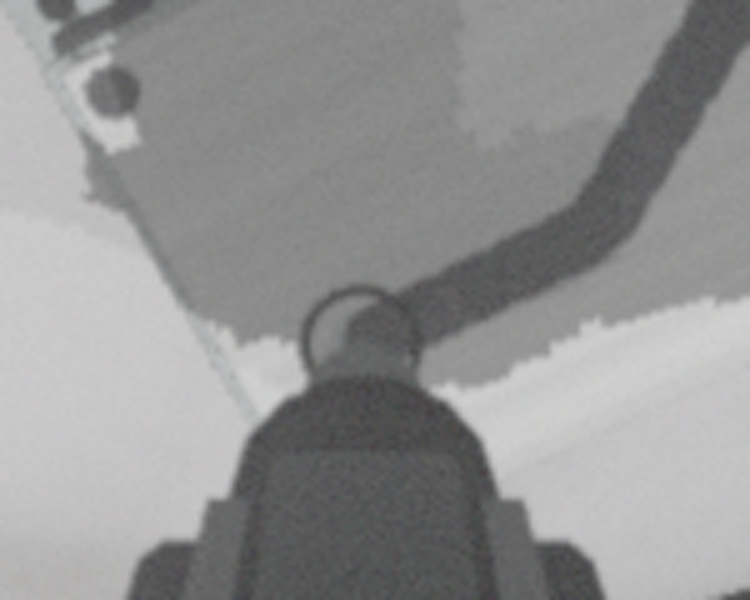

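The tip is inside the ring, which is centred at crop (361,343). It's square to the plate within 0.1°, still gripped, and the spring is about half way in.

```bash
python3 -c "
from station import sign_off
print(sign_off())"
```

```text
the job is handed in; nothing more can be done
None
```

I traced the probe along the seam at about 2 cm/s and handed the job in with it held still in the ring, still gripped and square to the plate, the spring 6–8 mm into its 12 mm travel by position and force; no verdict came back.

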